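# Turn the grease tin's label to the front and put its tray away in the bench riser

### The job

The tray with the grease tin has been left out on the bench in front of the plywood riser. Turn the tin in its well so that its paper label faces squarely to the front of the tray, and slide the tray fully home into the empty bay so that its front is flush with the riser, with the tin still standing in its well. Leave the other things on the bench where they are.

Things in the scene. Friction and masses are not known exactly. Their poses are not given: they have to be found in the camera images.
- tin: Round flat steel tin with a slip lid, 96 mm diameter, 46 mm high, 0.18 to 0.36 kg: too wide for the gripper. Stands loose in the tray's square well and turns there about its upright axis. Origin: centre of the underside; z up along its axis. The paper label is on its -x side, so the label faces along the tin's -x axis.
- tin_lid (a point): Centre of the tin's flat lid, 50 mm above the bench. The tin's body slides easily on the glossy inside of the tray (friction about 0.15); the lid gives a fingertip good hold (about 0.9). A fingertip pressed on the lid some 34 mm from its centre with 10 to 20 N and moved round in an arc, best turning with it, takes the tin round; the tin may first shift up to 4 mm to a wall of its well.
- tin_label (a point): Middle of the paper label on the tin's side, 48 mm from the axis, 24 mm above the underside. The white label is 50 mm wide round the side and 39 mm high; its 36 mm wide tab is folded over the edge and lies 32 mm inwards on the lid, seen from above. Starts 57 to 180 degrees away from the tray's front, to either side.
- tray: Black plastic pull-out tray, open on top, 150 mm deep (x) by 150 mm wide (y) without its pull, loose on the bench, 0.40 kg empty. Walls and floor 4 mm; sides and rear 26 mm high, front 24 mm. Origin: centre of the underside; +x to the rear end, which enters the bay first; front face at x = -75 mm. Its rear starts 30 to 50 mm short of the bay, up to 15 mm off sideways, 12 degrees askew.
- tray_well (a point): Middle of the floor of the tin's well, 19 mm in front of and 19 mm right (-y) of the tray's origin, 4 mm above the bench. The well is 104 mm square with 22 mm high inner walls. A slot left of it holds a small loose screwdriver, one behind it two loose rocker switches.
- tray_pull (a point): Middle of the tray's finger pull: a block 50 mm wide (y), 14 mm deep (x) and 18 mm high in the middle of the front wall, sticking out 14 mm to the front, 4 to 22 mm above the bench. This point is 82 mm in front of the tray's origin and 13 mm above the bench.
- riser: Fixed plywood bench riser, 361 mm wide, 250 mm deep, 72 mm high, with two bays side by side; the bench is their floor. Origin: on the bench, middle of the empty (left) bay's mouth, in line with the riser's front; +x into the bay, y left. The right bay, centred at y = -173 mm, holds a fixed like tray and tin, label to the front; a power supply 87 mm high stands on the roof over it, 90 mm back.
- bay_mouth (a point): Middle of the empty bay's mouth, 13 mm above the bench. The bay is 158 mm wide between 15 mm side panels with half-round front edges, 60 mm high under a 12 mm roof, and 150 mm deep to a stop cleat: a tray fully home has its front wall flush with the riser's front edges, its pull sticking out, its origin 75 mm inside the mouth. A loose controller lies far back on the roof.
- motor0: Small electric motor, 42 mm diameter, 92 mm long with its pinion, lying loose on the bench to the left of the tray. Origin: on the bench under its middle. To be left alone.
- display: Small white battery display, 62 x 34 x 12 mm, lying loose on the bench in front of the riser's right-hand bay. Origin: centre of the underside. To be left alone.
- controller0: Finned aluminium motor controller, 130 x 70 x 37 mm, loose on the bench to the left. Origin: centre of the underside. To be left alone.
- gearbox: Black egg-shaped gearbox, 197 x 124 x 44 mm, loose on the bench at the right. Origin: underside. To be left alone.
Mind the look-alikes: they are no part of the job. Of the things that look like the tin, the largest one is meant.

How it is judged (in metres and radians):
At the end, for the whole second after the job is handed in: The tray stands flat in the empty bay with its front wall flush with the riser's front to within 5 mm; the tin stands upright in its well with the label facing the riser's front to within 15 degrees; tray and tin are at rest (angle between the x axis of tin and the x axis of riser, either way round below 0.26 rad and x of tin_label in the frame of riser below 0.03 m and x of tray in the frame of riser between 0.07 and 0.079 m and y of tray in the frame of riser between -0.008 and 0.008 m and height (world z) of tray below 0.004 m and distance between tin and tray below 0.036 m and height (world z) of tin below 0.008 m and angle between tin's own z axis and vertical below 0.06 rad and linear speed of each of tray, tin below 0.01 m/s); the robot touches nothing.
It fails at once if the tin is tipped by more than 20 degrees or lifted out of its well (angle between tin's own z axis and vertical above 0.35 rad or height (world z) of tin above 0.03 m).
It fails at once if the motor, display, controller or gearbox on the bench is moved by more than 25 mm (distance of any of motor0, display, controller0, gearbox from where it was at the start of the episode above 0.025 m).
It also fails if it takes over 72 s, if anything falls off the work surface, if the arm or the gripper's body presses on something with over 40 N, if the wrist force passes 120 N, or if a joint passes its speed limit or range.

### The arm

A 6-joint arm with a two-finger parallel gripper is mounted at the origin on the work surface. World frame = base frame: x ahead of the robot, y to its left, z up, the work surface at z = 0. Lengths are in m, angles in degrees, forces in N, time in s.
With the tool pointing down it reaches from about 0.325 to 0.875 m from the base axis. Payload 4.4 kg.
Tool frame: the origin (TCP) lies between the finger pads; the fingertips stand 19 mm ahead of it and the grasp point (between the pads) is the TCP (robot.tip_reach is the distance from the TCP to the fingertips, in m); z points along the fingers, y is the line along which they close (so a half turn about z gives the same grasp; the last joint's range is limited). The gripper opens to 85 mm and grips with 20 to 120 N. Pads are 22 mm wide; open, the fingers measure 114 mm over their backs; the gripper's body (76 mm by 85 mm) begins 54 mm behind the grasp point. The pads swing forward as they close: fully open they stand 13 mm farther back than shut.
Start: joints at [61.392, 11.837, 88.321, -0, 79.842, -8.623], TCP at [0.197, 0.54, 0.25] pointing down, gripper open.
Joint ranges: [-156.59, 156.59], [-49.26, 127.26], [12.9, 141.05], [-63.56, 243.56], [4.71, 150.69], [-161.64, 161.64]. Speed limits (degrees/s): [159.86, 159.86, 180, 180, 180, 180].

### API

Orientations are given as a 3x3 rotation matrix whose columns are the frame's x, y, z axes.
In Python, from plant import robot gives the robot as it stands.
- The arm moves only by the tool move_arm, never from a script. Its arguments are lists of equal length, an entry for each row: "linear": the shift along the tool's x, y, z in m, a list of three; "twist": the turn, a rotation vector about the tool's x, y, z in degrees, a list of three; "claw": the gripper command: -1 is fully open, 1 is shut, values between are in proportion. A call has 1 to 20 rows; each row is the pose to reach, as a shift and turn from the pose commanded when the call began, along the tool's axes at that moment; what a row does not reach only later rows make up. A row lasts 1/8 s, in which the tool goes at most 62.5 mm and 10.7 degrees, less where a joint would pass 70% of its speed; a pose out of reach is approached as far as the arm can. A call with a gripper value outside its range is refused whole. The fingers move at their own pace and stop on an object; "grip_force" is the grip in N (left out, the last holds). Time passes only in rows, so rows that repeat a pose let the fingers close. It gives the time, the measured TCP pose, the force, the opening and the grip force at its end, in the units of the state.
- robot.read_state(): the state, without advancing time (a new reading comes with each control period).
- robot.get_image(name): name is "side" or "top" or "wrist"; returns the picture (480x640x3 uint8, red, green, blue); there is no depth.
- robot.camera_info(name): a dict with "vertical_fov" (degrees; the focal length in pixels is half the picture's height over the tangent of half this angle, whatever the lens; pixels are square), "cx", "cy" (the principal point, pixels), "world_to_cam" (4x4, takes a point from world to camera coordinates). Camera axes: x right, y down, z forward; pixel columns grow to the right and rows downward; lengths in m; the calibration is good to about 2 mm. A picture is of the moment at which its call begins: read the wrist's pose just before it. camera_info takes no time and is no camera call; for the wrist camera it gives the pose at the moment of the call.
- robot.job_done(): hands the job in; it is judged then, once.
Trained networks look in the newest picture that a camera, given by its name, has taken for a name from the list of things; names that differ only in an ending like _2 or _b are one class to them, and where a whole thing is asked for, a point or a joint stands for the part that bears it (a point fixed in the world has none). Each returns a list of dicts, best first, with "conf" (0 to 1); they miss things now and then, are a little off and sometimes report something else, mostly with a low value. They report only what shows in the picture. A call takes as long as a camera call. They do not tell look-alikes from the thing itself.
- robot.find_in(camera, query): "extent" ([centre column, centre row, width, height] in pixels, round what is visible of it).
- robot.masks_of(camera, query): "pixels" (480x640 bool, what is visible of it) and "extent" ([centre column, centre row, width, height] in pixels, round what is visible of it).
- robot.pinpoint(camera, query): "point" ([column, row] in pixels: a listed point, or the origin of a listed thing).
The state is a dict: "t": time; "q": joint angles; "joint_vel": joint speeds; "effort": joint torques, N m; "tool_pos": TCP position; "tcp_rot": TCP orientation; "force": force on the tool from outside, world axes, zero at the start; "ft_torque": the same for the moment, N m; "opening": finger opening in m; "gripper_force": force on a finger pad.
Only numpy, scipy, OpenCV 4.12 (cv2) and the standard library are available. Lean on these libraries where they do the work, as an engineer would, in place of code of your own. Each camera call takes 0.05 s, during which the arm holds its last target. There are 200 camera calls.

## Working session

There is one attempt and no reset: what is moved stays moved. The work goes in short steps, Python scripts to look and compute and a tool call to move; the robot and the scene stay as the last step left them, time stands still between calls to the robot, and variables do not carry over. Pictures are saved under pics/ and viewed, at most 12 in all, crops included, and the job is handed in when it is done.

Besides the shell and the picture viewer there is one more tool, called after "Request:" in YAML: its name, and indented under it one key for each argument. move_arm: Moves the arm, as the interface text tells. Its arguments: {"type":"object","properties":{"linear":{"type":"array","items":{"type":"array","items":{"type":"number"}}},"twist":{"type":"array","items":{"type":"array","items":{"type":"number"}}},"claw":{"type":"array","items":{"type":"number"}},"grip_force":{"type":"number"}},"required":["linear","twist","claw"]}

```bash
mkdir -p pics
cat > h.py <<'E'
import numpy as np, cv2
from plant import robot
def cam(n):
    c=robot.camera_info(n); f=240/np.tan(np.radians(c["vertical_fov"]/2)); return f,c["cx"],c["cy"],np.array(c["world_to_cam"])
def ray(n,px,z,C=None):
    f,cx,cy,M=C or cam(n); R=M[:3,:3];o=-R.T@M[:3,3]
    d=R.T@np.array([(px[0]-cx)/f,(px[1]-cy)/f,1]); return o+d*(z-o[2])/d[2]
def proj(n,P,C=None):
    f,cx,cy,M=C or cam(n); p=M[:3,:3]@np.array(P)+M[:3,3]; return np.array([cx+f*p[0]/p[2],cy+f*p[1]/p[2]])
def shot(n,fn):
    im=robot.get_image(n); cv2.imwrite("pics/"+fn,im[:,:,::-1]); return im
E
python3 - <<'E'
from h import *
np.set_printoptions(precision=4,suppress=True)
for n in ("top","side"):
    shot(n,n+"0.png")
    for q,z in (("tin_lid",.05),("tin_label",.028),("tray_pull",.013),("tray_well",.004),("bay_mouth",.013),("tray",0),("riser",0),("tin",.004),("motor0",0),("display",0)):
        print(n,q,[(round(d["conf"],2),np.round(d["point"]),ray(n,d["point"],z)[:2]) for d in robot.pinpoint(n,q)[:3]])
s=robot.read_state();print(s["t"],s["tool_pos"],s["tcp_rot"])
E
```

```text
top tin_lid [(0.92, array([342., 264.]), array([ 0.4029, -0.0908])), (0.9, array([326., 201.]), array([ 0.5699, -0.0503])), (0.79, array([372., 243.]), array([ 0.4559, -0.1689]))]
top tin_label [(0.96, array([381., 244.]), array([ 0.4552, -0.1971])), (0.91, array([322., 224.]), array([ 0.5119, -0.0373])), (0.66, array([345., 276.]), array([ 0.3705, -0.0998]))]
top tray_pull [(0.68, array([318., 227.]), array([ 0.5043, -0.0266]))]
top tray_well [(0.64, array([328., 210.]), array([ 0.5508, -0.0552])), (0.49, array([163., 265.]), array([0.4046, 0.3945])), (0.38, array([250., 202.]), array([0.5739, 0.1583]))]
top bay_mouth []
top tray [(0.72, array([321., 203.]), array([ 0.5715, -0.0367])), (0.42, array([250., 205.]), array([0.5686, 0.1584]))]
top riser [(0.67, array([313., 164.]), array([ 0.68  , -0.0138]))]
top tin [(0.84, array([370., 246.]), array([ 0.453 , -0.1678])), (0.76, array([339., 262.]), array([ 0.4094, -0.0832])), (0.62, array([327., 206.]), array([ 0.5628, -0.0522]))]
top motor0 [(0.76, array([250., 204.]), array([0.5689, 0.1587]))]
top display [(0.56, array([378., 178.]),
[... 743 characters left out ...]
ay([320., 258.]), array([ 0.4936, -0.0022]))]
side riser [(0.87, array([401., 254.]), array([0.6807, 0.0033])), (0.53, array([280., 187.]), array([0.3945, 0.3685]))]
side tin [(0.83, array([348., 265.]), array([ 0.5557, -0.0387])), (0.71, array([277., 286.]), array([ 0.401 , -0.1032])), (0.64, array([308., 309.]), array([ 0.4617, -0.1767]))]
side motor0 [(0.84, array([346., 224.]), array([0.5693, 0.1474])), (0.48, array([319., 260.]), array([ 0.4913, -0.0072]))]
side display [(0.74, array([402., 315.]), array([ 0.6426, -0.202 ])), (0.5, array([320., 261.]), array([ 0.4936, -0.0116]))]
1.1 [0.1965 0.5404 0.2503] [[-0.9398  0.3418 -0.    ]
 [ 0.3418  0.9398 -0.    ]
 [ 0.     -0.0001 -1.    ]]
```

View pics/top0.png

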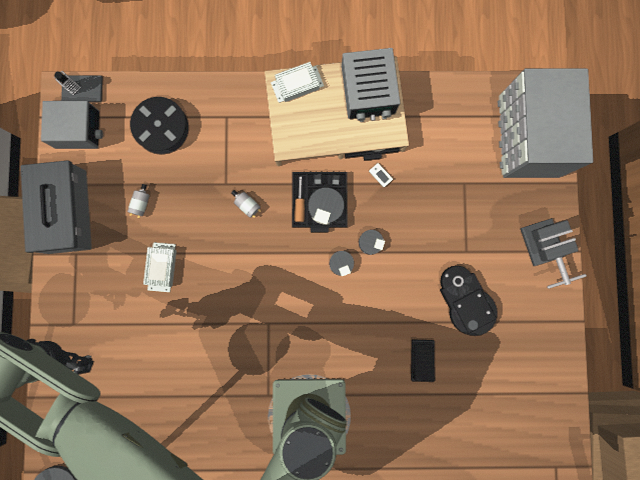

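View pics/side0.png

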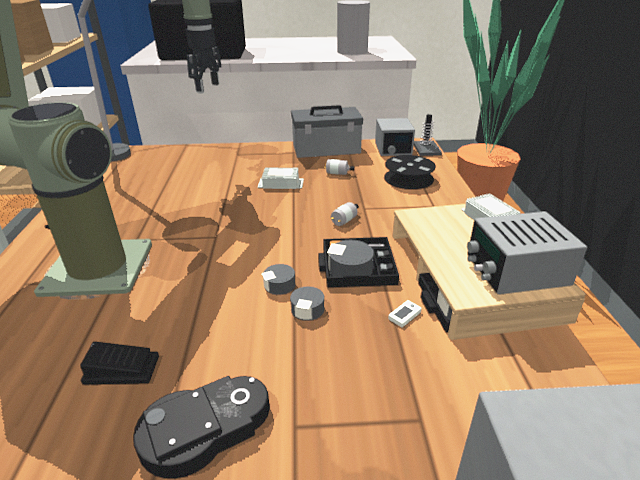

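The top picture shows the tray at about (320,200), pull to the front at (318,229), and the tin lid at (327,205) with a white patch at (322,215). There are small look-alike tins at (342,263) and (372,241). The side picture agrees. I'll look from closer with the wrist camera.

Request:
move_arm:
  linear:
    - [-0.465,-0.448,-0.08]
    - [-0.465,-0.448,-0.08]
    - [-0.465,-0.448,-0.08]
    - [-0.465,-0.448,-0.08]
    - [-0.465,-0.448,-0.08]
    - [-0.465,-0.448,-0.08]
    - [-0.465,-0.448,-0.08]
    - [-0.465,-0.448,-0.08]
    - [-0.465,-0.448,-0.08]
    - [-0.465,-0.448,-0.08]
    - [-0.465,-0.448,-0.08]
    - [-0.465,-0.448,-0.08]
    - [-0.465,-0.448,-0.08]
    - [-0.465,-0.448,-0.08]
  twist:
    - [0,0,70]
    - [0,0,70]
    - [0,0,70]
    - [0,0,70]
    - [0,0,70]
    - [0,0,70]
    - [0,0,70]
    - [0,0,70]
    - [0,0,70]
    - [0,0,70]
    - [0,0,70]
    - [0,0,70]
    - [0,0,70]
    - [0,0,70]
  claw: [1,1,1,1,1,1,1,1,1,1,1,1,1,1]
  grip_force: 40

```text
t: 2.85
tool_pos: [0.4799, -0.0383, 0.3301]
tcp_rot: [[-0.002, 1.0, -0.0], [1.0, 0.002, 0.0], [0.0, -0.0, -1.0]]
force: [0.3, 0.8, -0.6]
opening: -0.0
gripper_force: 0.0
```

Run:
```python
from h import *
np.set_printoptions(precision=4,suppress=True)
s=robot.read_state();print(s["t"],s["q"],s["tool_pos"],s["tcp_rot"],s["force"])
n="wrist";C=cam(n);shot(n,"w0.png");print(C)
for q,z in (("tin_lid",.05),("tin_label",.028),("tray_pull",.013),("tray_well",.004),("bay_mouth",.013),("tray",0),("riser",0),("tin",.004)):
    print(n,q,[(round(d["conf"],2),np.round(d["point"]),ray(n,d["point"],z,C)[:2]) for d in robot.pinpoint(n,q)[:3]])
```

```text
2.85 [-14.8904  -2.8494  94.6774   0.0143  88.1951 -15.0117] [ 0.4799 -0.0383  0.3301] [[-0.0021  1.     -0.0003]
 [ 1.      0.0021  0.0003]
 [ 0.0003 -0.0003 -1.    ]] [ 0.2537  0.8195 -0.5568]
(np.float64(378.39354804783267), 320.3174781724093, 236.2179725641833, array([[ 1.    ,  0.0017, -0.0005, -0.4785],
       [ 0.0018, -0.9596,  0.2815, -0.0967],
       [ 0.    , -0.2815, -0.9596,  0.4452],
       [ 0.    ,  0.    ,  0.    ,  1.    ]]))
wrist tin_lid [(0.72, array([304., 297.]), array([ 0.4596, -0.1594])), (0.7, array([253., 233.]), array([ 0.4036, -0.0817])), (0.58, array([397., 208.]), array([ 0.5621, -0.0528]))]
wrist tin_label [(0.78, array([351., 182.]), array([ 0.5127, -0.0284])), (0.6, array([230., 241.]), array([ 0.3725, -0.0974]))]
wrist tray_pull [(0.57, array([337., 182.]), array([ 0.4976, -0.0306]))]
wrist tray_well []
wrist bay_mouth [(0.48, array([352., 185.]), array([ 0.5151, -0.0334]))]
wrist tray []
wrist riser []
wrist tin [(0.93, array([305., 286.]), array([ 0.4593, -0.1661])), (0.92, array([261., 228.]), array([ 0.4055, -0.0889])), (0.66, array([387., 196.]), array([ 0.5592, -0.0475]))]
```

View pics/w0.png

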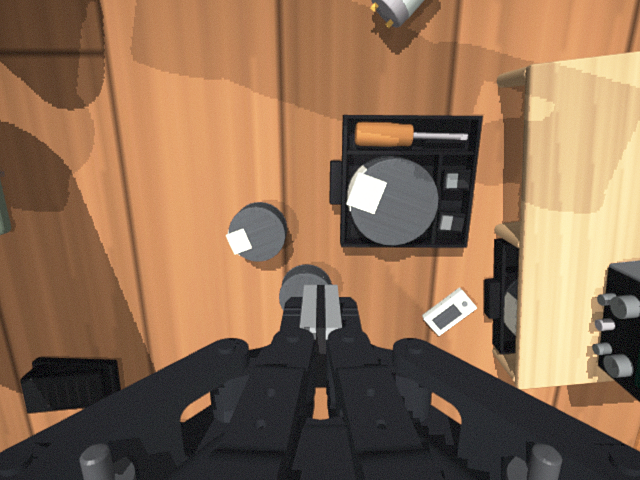

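The wrist picture shows the tray rim corners at (343,115), (481,116), (467,247), (341,247) and the lid centre near (395,201). The tab is at (366,192), roughly facing front, and the riser roof's front edge runs from (527,66) to (520,385). Next I compute the geometry.

Run:
```python
from h import *
np.set_printoptions(precision=4,suppress=True)
C=cam("wrist"); im=cv2.imread("pics/w0.png")
for p in ((343,115),(481,116),(467,247),(341,247)): print("tray",ray("wrist",p,.026,C))
for p in ((527,66),(520,385)): print("riser",ray("wrist",p,.072,C))
CT=cam("top")
for p in ((274,161),(408,148),(264,72)): print("riserT",ray("top",p,.072,CT))
ms=robot.masks_of("wrist","tin"); m=min(ms,key=lambda d:abs(d["extent"][0]-393)); print(m["conf"],m["extent"])
hsv=cv2.cvtColor(im,cv2.COLOR_BGR2HSV)
w=((hsv[...,1]<40)&(hsv[...,2]>215)).astype(np.uint8); w[:, :330]=0;w[:150]=0;w[230:]=0;w[:,430:]=0
n,l,st,ce=cv2.connectedComponentsWithStats(w); i=1+np.argmax(st[1:,4]); print(st[i])
ct=np.argwhere(l==i)[:,::-1]; W=np.array([ray("wrist",p,.05,C)[:2] for p in ct])*1000
print("tab",W.mean(0),cv2.minAreaRect(W.astype(np.float32)))
# rectified view of lid plane 0.5mm/px, centre (0.562,-0.053)
N=440;X,Y=np.meshgrid(np.arange(N),np.arange(N)); 
def rect(z,cx,cy,s):
    P=np.stack([cx+(X-N/2)*s,cy-(Y-N/2)*s,0*X+z],-1).reshape(-1,3)@C[3][:3,:3].T+C[3][:3,3]
    return cv2.remap(im,(C[1]+C[0]*P[:,0]/P[:,2]).reshape(N,N).astype(np.float32),(C[2]+C[0]*P[:,1]/P[:,2]).reshape(N,N).astype(np.float32),1)
r=rect(.05,.562,-.053,.0005); cv2.imwrite("pics/r0.png",r)
```

```text
tray [0.5037 0.0427 0.026 ]
tray [0.6526 0.0417 0.026 ]
tray [ 0.6538 -0.1068  0.026 ]
tray [ 0.5038 -0.1069  0.026 ]
riser [0.6715 0.0851 0.072 ]
riser [ 0.717  -0.2646  0.072 ]
riserT [0.6747 0.0885 0.072 ]
riserT [ 0.7084 -0.2681  0.072 ]
riserT [0.9184 0.1157 0.072 ]
0.78 [390.2, 198.5, 88.1, 90.2]
[ 347  166   40   48 1104]
tab [527.8555 -36.5198] ((527.3633422851562, -36.359161376953125), (48.64397430419922, 36.02778244018555), 70.69196319580078)
```

View pics/r0.png

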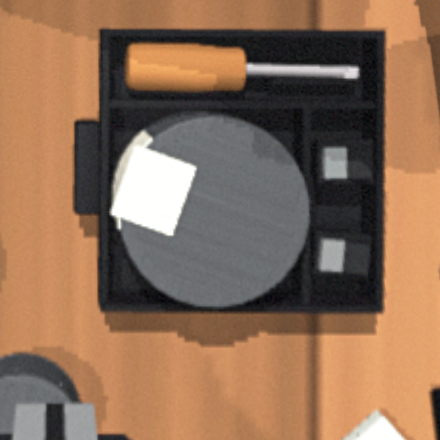

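The tab faces 18.6° left of the tray's front, and the tin centre is about (0.5595, -0.048). The tray is at (0.5785, -0.032) with yaw near 0. The riser has yaw about 6° and its mouth is at about (0.683, -0.007). I'll set a closed fingertip down at the rear of the lid.

Request:
move_arm:
  linear:
    - [-0.0156,0.113,0.24]
    - [-0.0156,0.113,0.24]
    - [-0.0156,0.113,0.24]
    - [-0.0156,0.113,0.24]
    - [-0.0156,0.113,0.24]
    - [-0.0156,0.113,0.24]
    - [-0.0156,0.113,0.252]
    - [-0.0156,0.113,0.256]
    - [-0.0156,0.113,0.259]
    - [-0.0156,0.113,0.261]
    - [-0.0156,0.113,0.261]
  twist:
    - [0,0,10]
    - [0,0,10]
    - [0,0,10]
    - [0,0,10]
    - [0,0,10]
    - [0,0,10]
    - [0,0,10]
    - [0,0,10]
    - [0,0,10]
    - [0,0,10]
    - [0,0,10]
  claw: [1,1,1,1,1,1,1,1,1,1,1]

```text
t: 4.72
tool_pos: [0.5934, -0.0551, 0.0694]
tcp_rot: [[0.173, 0.985, 0.0], [0.985, -0.173, -0.0], [0.0, 0.0, -1.0]]
force: [-0.2, -0.2, -0.4]
opening: 0.0001
gripper_force: 0.0
```

Request:
move_arm:
  linear:
    - [0,0,0.001]
    - [0,0,0.0015]
    - [0,0,0.0015]
  twist:
    - [0,0,0]
    - [0,0,0]
    - [0,0,0]
  claw: [1,1,1]

```text
t: 5.1
tool_pos: [0.5941, -0.0553, 0.0688]
tcp_rot: [[0.173, 0.985, 0.001], [0.985, -0.173, -0.0], [-0.0, 0.001, -1.0]]
force: [-1.0, 0.2, 5.5]
opening: 0.0004
gripper_force: 2.6
```

Request:
move_arm:
  linear:
    - [0,0,0.001]
    - [0,0,0.002]
    - [0,0,0.002]
    - [0.0015,0,0.002]
    - [0.003,0,0.002]
    - [0.0046,-0.0001,0.002]
    - [0.0061,-0.0003,0.002]
    - [0.0077,-0.0006,0.002]
    - [0.0092,-0.0009,0.002]
    - [0.0107,-0.0013,0.002]
    - [0.0122,-0.0017,0.002]
    - [0.0122,-0.0017,0.002]
    - [0.0122,-0.0017,0.002]
  twist:
    - [0,0,0]
    - [0,0,0]
    - [0,0,0]
    - [0,0,-2.5]
    - [0,0,-5]
    - [0,0,-7.5]
    - [0,0,-10]
    - [0,0,-12.5]
    - [0,0,-15]
    - [0,0,-17.5]
    - [0,0,-20]
    - [0,0,-20]
    - [0,0,-20]
  claw: [1,1,1,1,1,1,1,1,1,1,1,1,1]

```text
t: 6.72
tool_pos: [0.5969, -0.0438, 0.0686]
tcp_rot: [[-0.174, 0.985, 0.007], [0.985, 0.174, -0.002], [-0.003, 0.006, -1.0]]
force: [0.4, -1.6, 8.6]
opening: -0.0001
gripper_force: 4.7
```

Request:
move_arm:
  linear:
    - [0,0,-0.01]
    - [0,0,-0.05]
    - [0.03,-0.1,-0.12]
    - [0.03,-0.1,-0.18]
    - [0.03,-0.1,-0.18]
    - [0.03,-0.1,-0.18]
    - [0.03,-0.1,-0.18]
  twist:
    - [0,0,0]
    - [0,0,0]
    - [0,0,0]
    - [0,0,10]
    - [0,0,10]
    - [0,0,10]
    - [0,0,10]
  claw: [1,1,1,-0.5,-0.5,-0.5,-0.5]

```text
t: 7.6
tool_pos: [0.4897, -0.0305, 0.2451]
tcp_rot: [[-0.0, 1.0, -0.001], [1.0, 0.0, 0.0], [0.0, -0.001, -1.0]]
force: [0.5, 0.1, -0.8]
opening: 0.0638
gripper_force: 0.0
```

Run:
```python
from h import *
np.set_printoptions(precision=4,suppress=True)
s=robot.read_state();print(s["t"],s["tool_pos"],s["tcp_rot"],s["force"])
C=cam("wrist"); im=shot("wrist","w1.png")[:,:,::-1]
N=500;X,Y=np.meshgrid(np.arange(600),np.arange(N))
def rect(z,x0,y1,s):
    P=np.stack([x0+X*s,y1-Y*s,0*X+z],-1).reshape(-1,3)@C[3][:3,:3].T+C[3][:3,3]
    return cv2.remap(im,(C[1]+C[0]*P[:,0]/P[:,2]).reshape(X.shape).astype(np.float32),(C[2]+C[0]*P[:,1]/P[:,2]).reshape(X.shape).astype(np.float32),1)
cv2.imwrite("pics/r1.png",rect(.05,.46,.1,.0005))
for q,z in (("tin_lid",.05),("tray_pull",.013),("bay_mouth",.013)):
    print(q,[(round(d["conf"],2),np.round(d["point"]),ray("wrist",d["point"],z,C)[:2]) for d in robot.pinpoint("wrist",q)[:3]])
```

```text
7.6 [ 0.4897 -0.0305  0.2451] [[-0.0003  1.     -0.0009]
 [ 1.      0.0003  0.0003]
 [ 0.0003 -0.0009 -1.    ]] [ 0.5163  0.1126 -0.8485]
tin_lid [(0.76, array([233., 269.]), array([ 0.4092, -0.0835])), (0.71, array([402., 230.]), array([ 0.5602, -0.0471])), (0.65, array([294., 340.]), array([ 0.4632, -0.1562]))]
tray_pull [(0.91, array([328., 206.]), array([ 0.4959, -0.0327]))]
bay_mouth []
```

View pics/r1.png

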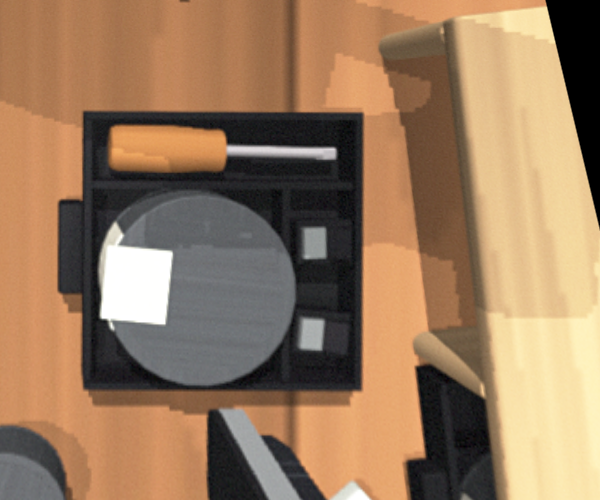

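View pics/w1.png

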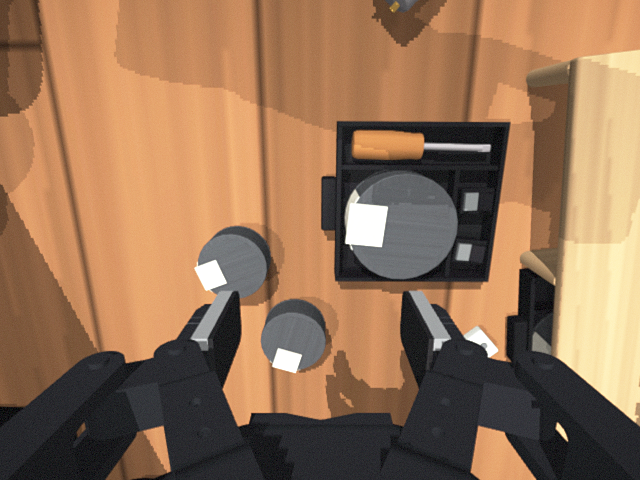

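The rectified picture shows the tab about 5° off the tray's front, with the tray still straight. In w1 the pull spans (322–336, 177–230), and the riser's panel feet are at about (528,75) and (522,252). Before grasping the pull I refine the numbers.

Run:
```python
from h import *
np.set_printoptions(precision=4,suppress=True)
C=cam("wrist")
T=np.array([ray("wrist",p,.026,C)[:2] for p in ((337,122),(509,122),(491,282),(335,281))]);print("tray",T,T.mean(0))
for p in ((322,177),(322,230),(336,177),(336,230)): print("pull",ray("wrist",p,.022,C))
a,b=[ray("wrist",p,0.0,C)[:2] for p in ((527,76),(521,253))]; d=a-b; print("feet",a,b,np.linalg.norm(d),np.degrees(np.arctan2(-d[0],d[1])),(a+b)/2)
a,b=[ray("wrist",p,0.072,C)[:2] for p in ((573,64),(553,370))]; d=a-b; print("roof",a,b,np.degrees(np.arctan2(-d[0],d[1])))
```

```text
tray [[ 0.502   0.044 ]
 [ 0.6506  0.0439]
 [ 0.6539 -0.1053]
 [ 0.5019 -0.1045]] [ 0.5771 -0.0305]
pull [ 0.4891 -0.004   0.022 ]
pull [ 0.4892 -0.054   0.022 ]
pull [ 0.5019 -0.004   0.022 ]
pull [ 0.5024 -0.054   0.022 ]
feet [0.6735 0.0838] [ 0.6931 -0.0843] 0.16925974739935454 6.648726933730716 [ 0.6833 -0.0003]
roof [0.6691 0.0834] [ 0.6987 -0.1717] 6.625371838925244
```

Request:
move_arm:
  linear:
    - [0.001,-0.022,0.05]
    - [0.001,-0.022,0.1]
    - [0.001,-0.022,0.135]
    - [0.001,-0.022,0.135]
    - [0.001,-0.022,0.135]
    - [0.001,-0.022,0.135]
    - [0.001,-0.022,0.135]
    - [0.001,-0.022,0.135]
    - [0.001,-0.022,0.135]
    - [0.001,-0.022,0.135]
  twist:
    - [0,0,-10]
    - [0,0,-20]
    - [0,0,-30]
    - [0,0,-40]
    - [0,0,-50]
    - [0,0,-60]
    - [0,0,-70]
    - [0,0,-80]
    - [0,0,-90]
    - [0,0,-90]
  claw: [-0.6,-0.6,-0.6,-0.6,-0.6,-0.6,-0.6,-0.6,-0.6,-0.6]

```text
t: 9.05
tool_pos: [0.4677, -0.0296, 0.1098]
tcp_rot: [[-1.0, 0.002, -0.002], [0.002, 1.0, 0.001], [0.002, 0.001, -1.0]]
force: [-0.0, 0.1, -0.4]
opening: 0.0684
gripper_force: 0.0
```

Request:
move_arm:
  linear:
    - [0,0,0]
    - [0,0,0]
    - [0,0,0]
  twist:
    - [0,-8,0]
    - [0,-15,0]
    - [0,-15,0]
  claw: [-0.6,-0.6,-0.6]

```text
t: 9.43
tool_pos: [0.4652, -0.029, 0.109]
tcp_rot: [[-0.967, 0.003, 0.254], [0.003, 1.0, 0.001], [-0.254, 0.002, -0.967]]
force: [-0.5, -0.5, -0.4]
opening: 0.0683
gripper_force: 0.0
```

Run:
```python
from h import *
np.set_printoptions(precision=4,suppress=True)
s=robot.read_state();print(s["t"],s["q"],s["tool_pos"],s["tcp_rot"],s["opening"])
shot("wrist","w2.png");C=cam("wrist")
print([(round(d["conf"],2),np.round(d["point"]),ray("wrist",d["point"],.013,C)[:2]) for d in robot.pinpoint("wrist","tray_pull")[:3]])
```

```text
9.425 [ -17.0542    0.574   120.9407    6.1884   44.5833 -110.7616] [ 0.4652 -0.029   0.109 ] [[-0.9672  0.0028  0.2539]
 [ 0.0032  1.      0.0013]
 [-0.2539  0.002  -0.9672]] 0.06829120438847285
[(0.77, array([319., 256.]), array([ 0.4999, -0.03  ]))]
```

View pics/w2.png

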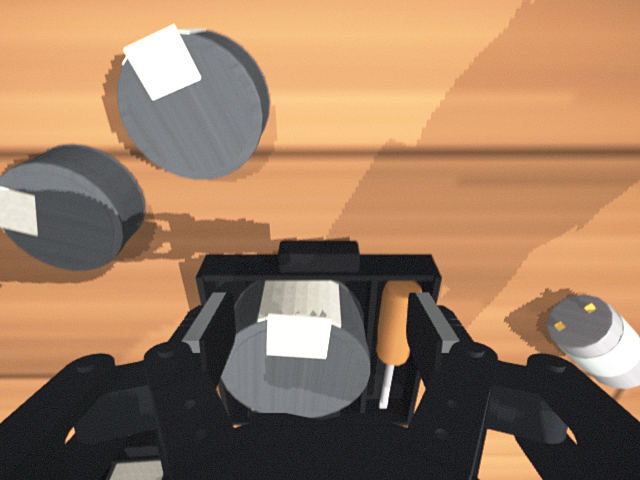

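The picture shows the fingers straddling the tray, with the tin's label facing front. The pull is centred at column 319, between the fingers. I descend and grip it.

Request:
move_arm:
  linear:
    - [0.001,0,0.04]
    - [0.002,0,0.065]
    - [0.003,0,0.08]
    - [0.003,0,0.087]
    - [0.003,0,0.087]
    - [0.003,0,0.087]
  twist:
    - [0,0,0]
    - [0,0,0]
    - [0,0,0]
    - [0,0,0]
    - [0,0,0]
    - [0,0,0]
  claw: [-0.6,-0.6,-0.6,-0.6,-0.6,-0.6]

```text
t: 10.28
tool_pos: [0.4887, -0.0299, 0.0267]
tcp_rot: [[-0.966, -0.0, 0.26], [-0.0, 1.0, -0.0], [-0.26, -0.0, -0.966]]
force: [0.2, 0.1, 0.3]
opening: 0.0685
gripper_force: 0.0
```

Request:
move_arm:
  linear:
    - [0,0,0]
    - [0,0,0]
    - [0,0,0]
    - [0,0,0]
    - [0,0,0]
  twist:
    - [0,0,0]
    - [0,0,0]
    - [0,0,0]
    - [0,0,0]
    - [0,0,0]
  claw: [0.3,0.3,0.3,0.3,0.3]
  grip_force: 40

```text
t: 10.9
tool_pos: [0.4883, -0.0299, 0.027]
tcp_rot: [[-0.966, -0.0, 0.26], [-0.0, 1.0, -0.0], [-0.26, -0.0, -0.966]]
force: [-2.5, -0.4, 5.3]
opening: 0.0486
gripper_force: 40.3
```

Request:
move_arm:
  linear:
    - [-0.003,0.0013,0.0009]
    - [-0.0064,0.0025,0.0017]
    - [-0.0096,0.0038,0.0026]
    - [-0.0129,0.005,0.0035]
    - [-0.016,0.0063,0.0043]
    - [-0.0193,0.0076,0.0052]
    - [-0.0193,0.0076,0.0052]
    - [-0.0193,0.0076,0.0052]
  twist:
    - [-0.28,0,-1.05]
    - [-0.56,0,-2.1]
    - [-0.84,0,-3.15]
    - [-1.13,0,-4.2]
    - [-1.41,0,-5.25]
    - [-1.69,0,-6.28]
    - [-1.69,0,-6.28]
    - [-1.69,0,-6.28]
  claw: [0.3,0.3,0.3,0.3,0.3,0.3,0.3,0.3]

```text
t: 11.9
tool_pos: [0.5085, -0.023, 0.0271]
tcp_rot: [[-0.959, -0.113, 0.259], [-0.109, 0.994, 0.028], [-0.261, -0.002, -0.965]]
force: [-3.7, -3.7, 5.5]
opening: 0.0487
gripper_force: 41.8
```

Run:
```python
from h import *
np.set_printoptions(precision=4,suppress=True)
s=robot.read_state();print(s["t"],s["tool_pos"],s["tcp_rot"],s["force"],s["opening"])
a=shot("top","t2.png");b=shot("side","s2.png")
a=cv2.resize(a[130:260,250:430],None,fx=4,fy=4,interpolation=2);b=cv2.resize(b[190:320,290:470],None,fx=4,fy=4,interpolation=2)
cv2.imwrite("pics/c2.png",np.vstack([a[:300],b[:300]])[:,:,::-1] if 0 else cv2.resize(np.hstack([a,b]),(800,289))[:,:,::-1])
for n in("top","side"):
  for q,z in (("tray_pull",.013),("tray",0),("bay_mouth",.013),("riser",0)):
    print(n,q,[(round(d["conf"],2),np.round(d["point"],1),ray(n,d["point"],z)[:2]) for d in robot.pinpoint(n,q)[:2]])
```

```text
11.9 [ 0.5085 -0.023   0.0271] [[-0.9592 -0.113   0.2591]
 [-0.1094  0.9936  0.028 ]
 [-0.2606 -0.0015 -0.9654]] [-3.7412 -3.7195  5.5253] 0.0487191559932809
top tray_pull [(0.88, array([313.5, 222.6]), array([ 0.5164, -0.0152]))]
top tray [(0.84, array([312.3, 193.8]), array([ 0.5978, -0.0123]))]
top bay_mouth [(0.63, array([316.6, 216.4]), array([ 0.5333, -0.0237]))]
top riser [(0.74, array([310.5, 163.1]), array([ 0.6839, -0.0077]))]
side tray_pull [(0.56, array([327.4, 260.2]), array([ 0.5099, -0.0286]))]
side tray [(0.75, array([366.2, 258.3]), array([ 0.5994, -0.0086]))]
side bay_mouth [(0.69, array([404.4, 250.3]), array([ 0.6872, -0.0011]))]
side riser [(0.69, array([404.5, 253.6]), array([0.6898, 0.0044]))]
```

View pics/c2.png

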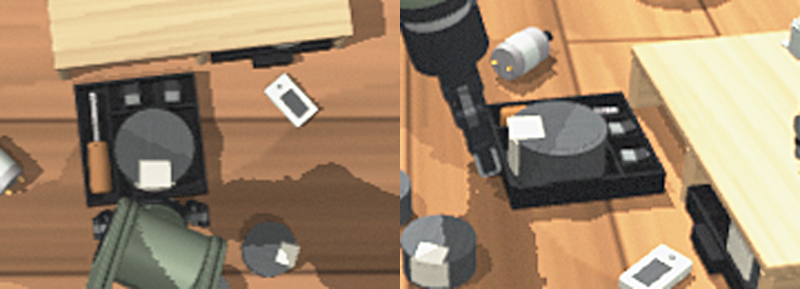

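The tray is now aligned just short of the mouth, and the label looks a few degrees off. I'll release, back off and measure the tab from close by.

Request:
move_arm:
  linear:
    - [0,0,0]
    - [0,0,0]
    - [0,0,-0.03]
    - [0,0,-0.08]
    - [0,0,-0.11]
    - [0,0,-0.11]
  twist:
    - [0,0,0]
    - [0,0,0]
    - [0,0,0]
    - [0,0,0]
    - [0,10,0]
    - [0,15,0]
  claw: [-0.6,-0.6,-0.6,-0.6,-0.6,-0.6]

```text
t: 13.15
tool_pos: [0.4823, -0.0259, 0.1362]
tcp_rot: [[-0.994, -0.114, 0.005], [-0.114, 0.994, -0.003], [-0.005, -0.003, -1.0]]
force: [-0.2, -0.5, -0.3]
opening: 0.0684
gripper_force: 0.0
```

```bash
cat > tab.py <<'E'
from h import *
np.set_printoptions(precision=4,suppress=True)
s=robot.read_state();print(s["t"],s["tool_pos"],s["tcp_rot"],s["opening"])
C=cam("wrist");im=shot("wrist","w%d.png"%int(s["t"]*10))[:,:,::-1]
hsv=cv2.cvtColor(np.ascontiguousarray(im),cv2.COLOR_BGR2HSV)
N=400;X,Y=np.meshgrid(np.arange(N),np.arange(N));x0,y1=.5,.06
P=np.stack([x0+X*.0005,y1-Y*.0005,0*X+.05],-1).reshape(-1,3)@C[3][:3,:3].T+C[3][:3,3]
r=cv2.remap(np.ascontiguousarray(im),(C[1]+C[0]*P[:,0]/P[:,2]).reshape(N,N).astype(np.float32),(C[2]+C[0]*P[:,1]/P[:,2]).reshape(N,N).astype(np.float32),1)
cv2.imwrite("pics/r%d.png"%int(s["t"]*10),r)
h=cv2.cvtColor(r,cv2.COLOR_BGR2HSV);w=((h[...,1]<40)&(h[...,2]>225)).astype(np.uint8)
n,l,st,ce=cv2.connectedComponentsWithStats(w)
for i in range(1,n):
    if st[i,4]>1500:
        q=np.argwhere(l==i)[:,::-1]; W=np.stack([x0+q[:,0]*.0005,y1-q[:,1]*.0005],1)*1000
        print("tab",st[i],W.mean(0),cv2.minAreaRect(W.astype(np.float32)))
print("lid",[(round(d["conf"],2),ray("wrist",d["point"],.05,C)[:2]) for d in robot.pinpoint("wrist","tin_lid")[:3]])
E
python3 tab.py; ls pics
```

```text
13.15 [ 0.4823 -0.0259  0.1362] [[-0.9935 -0.1136  0.0053]
 [-0.1136  0.9935 -0.0026]
 [-0.005  -0.0032 -1.    ]] 0.06836722296493378
tab [  62  135   69   83 4898] [547.9288 -30.0177] ((547.9999389648438, -28.000003814697266), (33.99999237060547, 40.99999237060547), 0.0)
lid [(0.8, array([ 0.4572, -0.161 ])), (0.78, array([ 0.5848, -0.03  ])), (0.63, array([ 0.404 , -0.0826]))]
c2.png
r0.png
r1.png
r131.png
s2.png
side0.png
t2.png
top0.png
w0.png
w1.png
w131.png
w2.png
```

Run:
```python
import cv2,numpy as np
r=cv2.imread("pics/r131.png");h=cv2.cvtColor(r,cv2.COLOR_BGR2HSV);w=((h[...,1]<40)&(h[...,2]>225)).astype(np.uint8)
n,l,st,ce=cv2.connectedComponentsWithStats(w);i=1+np.argmax(st[1:,4]);m=l==i
ys=range(148,210);xr=[np.where(m[y])[0].max() for y in ys];p=np.polyfit(ys,xr,1);print(st[i],np.degrees(np.arctan(p[0])),xr[::6])
xs=range(70,125);yt=[np.where(m[:,x])[0].min() for x in xs];yb=[np.where(m[:,x])[0].max() for x in xs]
print(np.degrees(np.arctan(np.polyfit(xs,yt,1)[0])),np.degrees(np.arctan(np.polyfit(xs,yb,1)[0])),yt[::6],yb[::6])
```

```text
[  62  135   69   83 4898] 1.2016918715938274 [np.int64(129), np.int64(129), np.int64(129), np.int64(129), np.int64(129), np.int64(129), np.int64(129), np.int64(129), np.int64(130), np.int64(130), np.int64(130)]
3.9128378590533157 -0.7233931194276185 [np.int64(136), np.int64(145), np.int64(145), np.int64(145), np.int64(145), np.int64(145), np.int64(145), np.int64(145), np.int64(145), np.int64(145)] [np.int64(217), np.int64(216), np.int64(216), np.int64(216), np.int64(216), np.int64(216), np.int64(216), np.int64(216), np.int64(216), np.int64(215)]
```

The label faces 0° in world and the riser's front is at about 6.5°, so about 6.5° counter-clockwise remains. I'll press on the right side of the lid.

Request:
move_arm:
  linear:
    - [-0.047,-0.025,0]
    - [-0.094,-0.05,0]
    - [-0.094,-0.05,0.03]
    - [-0.094,-0.05,0.05]
    - [-0.094,-0.05,0.062]
    - [-0.094,-0.05,0.066]
    - [-0.094,-0.05,0.066]
  twist:
    - [0,0,0]
    - [0,0,0]
    - [0,0,0]
    - [0,0,0]
    - [0,0,0]
    - [0,0,0]
    - [0,0,0]
  claw: [1,1,1,1,1,1,1]

```text
t: 14.12
tool_pos: [0.5793, -0.0647, 0.0686]
tcp_rot: [[-0.993, -0.114, 0.002], [-0.114, 0.993, -0.001], [-0.002, -0.001, -1.0]]
force: [-3.3, -0.2, 10.7]
opening: 0.0001
gripper_force: 5.5
```

Request:
move_arm:
  linear:
    - [0,0,0.001]
    - [-0.0015,-0.0002,0.001]
    - [-0.003,-0.0004,0.001]
    - [-0.0045,-0.0005,0.001]
    - [-0.006,-0.0005,0.001]
    - [-0.0075,-0.0005,0.001]
    - [-0.009,-0.0005,0.001]
    - [-0.0105,-0.0005,0.001]
    - [-0.0105,-0.0005,0.001]
  twist:
    - [0,0,0]
    - [0,0,-2]
    - [0,0,-4]
    - [0,0,-6]
    - [0,0,-8]
    - [0,0,-10]
    - [0,0,-12]
    - [0,0,-13]
    - [0,0,-13]
  claw: [1,1,1,1,1,1,1,1,1]

```text
t: 15.25
tool_pos: [0.5894, -0.0651, 0.0685]
tcp_rot: [[-0.942, -0.335, 0.001], [-0.335, 0.942, -0.003], [-0.0, -0.003, -1.0]]
force: [-6.4, -2.6, 16.0]
opening: -0.0
gripper_force: 7.9
```

Request:
move_arm:
  linear:
    - [0,0,-0.01]
    - [0,0,-0.068]
    - [0.05,0.025,-0.068]
    - [0.105,0.027,-0.068]
    - [0.105,0.027,-0.068]
    - [0.105,0.027,-0.068]
  twist:
    - [0,0,0]
    - [0,0,4]
    - [0,0,13]
    - [0,0,13]
    - [0,0,13]
    - [0,0,13]
  claw: [1,1,0,-0.6,-0.6,-0.6]

```text
t: 16.0
tool_pos: [0.4816, -0.0733, 0.1336]
tcp_rot: [[-0.994, -0.113, 0.002], [-0.113, 0.994, -0.0], [-0.002, -0.0, -1.0]]
force: [0.3, -0.6, 0.3]
opening: 0.068
gripper_force: 0.0
```

```bash
python3 tab.py; f=$(ls -t pics/r*.png|head -1); python3 - $f <<'E'
import cv2,numpy as np,sys
r=cv2.imread(sys.argv[1]);h=cv2.cvtColor(r,cv2.COLOR_BGR2HSV);w=((h[...,1]<40)&(h[...,2]>225)).astype(np.uint8)
n,l,st,ce=cv2.connectedComponentsWithStats(w);i=1+np.argmax(st[1:,4]);m=l==i
x,y,ww,hh,_=st[i]
ys=range(y+22,y+hh-12);xr=[np.where(m[q])[0].max() for q in ys];print(st[i],np.degrees(np.arctan(np.polyfit(ys,xr,1)[0])))
xs=range(x+25,x+ww-10)
for f in (min,max):
  v=[f(np.where(m[:,q])[0]) for q in xs];print(np.degrees(np.arctan(np.polyfit(xs,v,1)[0])))
from h import ray,cam,robot
C=cam("wrist");print("pull",[(d["conf"],d["point"],ray("wrist",d["point"],.013,C)[:2]) for d in robot.pinpoint("wrist","tray_pull")[:2]])
E
ls -t pics|head -2
```

```text
16.0 [ 0.4816 -0.0733  0.1336] [[-0.9936 -0.1131  0.002 ]
 [-0.1131  0.9936 -0.    ]
 [-0.002  -0.0003 -1.    ]] 0.06801207200298694
tab [  68  157   82   96 4740] [554.0651 -40.3766] ((554.2343139648438, -40.269775390625), (32.60096740722656, 47.27839279174805), 17.927919387817383)
lid [(0.96, array([ 0.4055, -0.0878])), (0.91, array([ 0.5866, -0.03  ])), (0.67, array([ 0.4573, -0.1624]))]
[  68  157   82   96 4740] -11.209732617810669
9.782185167547448
-23.95941529858481
pull [(0.96, [386.5, 293.8], array([ 0.51890232, -0.02214267]))]
r160.png
w160.png
```

View pics/r160.png

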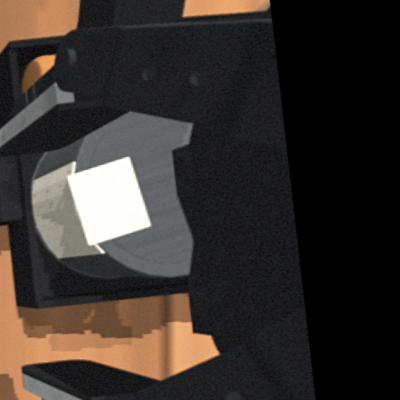

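The tab corners (68,178), (129,157), (151,226), (92,245) show that the label overshot, to about 18° counter-clockwise. I'll check the tray's yaw before correcting.

Run:
```python
from h import *
np.set_printoptions(precision=4,suppress=True)
C=cam("wrist")
f=lambda p,z:ray("wrist",proj("wrist",[.5+p[0]*.0005,.06-p[1]*.0005,.05],C),z,C)[:2]
a,b=f((8,45),.026),f((21,305),.024);print(a,b,np.linalg.norm(a-b),np.degrees(np.arctan2(b[0]-a[0],a[1]-b[1])))
c,d=f((21,305),.026),f((190,290),.026);print(c,d,np.degrees(np.arctan2(d[1]-c[1],d[0]-c[0])))
```

```text
[0.5148 0.0512] [ 0.523  -0.0939] 0.14536353306917893 3.239996572327223
[ 0.5221 -0.0938] [ 0.6163 -0.0854] 5.07213287251451
```

Request:
move_arm:
  linear:
    - [-0.054,0.032,0]
    - [-0.108,0.0647,0]
    - [-0.108,0.0647,0.03]
    - [-0.108,0.0647,0.05]
    - [-0.108,0.0647,0.062]
    - [-0.108,0.0647,0.066]
    - [-0.108,0.0647,0.067]
    - [-0.108,0.0647,0.067]
  twist:
    - [0,0,0]
    - [0,0,0]
    - [0,0,0]
    - [0,0,0]
    - [0,0,0]
    - [0,0,0]
    - [0,0,0]
    - [0,0,0]
  claw: [1,1,1,1,1,1,1,1]

```text
t: 17.15
tool_pos: [0.5823, 0.0034, 0.0686]
tcp_rot: [[-0.994, -0.113, 0.002], [-0.113, 0.994, 0.0], [-0.002, 0.0, -1.0]]
force: [-4.1, 0.7, 9.7]
opening: -0.0001
gripper_force: 4.7
```

Request:
move_arm:
  linear:
    - [0,0,0.001]
    - [-0.0013,-0.0001,0.001]
    - [-0.0026,-0.0003,0.001]
    - [-0.0039,-0.0004,0.001]
    - [-0.0052,-0.0005,0.001]
    - [-0.0065,-0.0007,0.001]
    - [-0.0065,-0.0007,0.001]
  twist:
    - [0,0,0]
    - [0,0,2.2]
    - [0,0,4.4]
    - [0,0,6.6]
    - [0,0,8.8]
    - [0,0,11]
    - [0,0,11]
  claw: [1,1,1,1,1,1,1]

```text
t: 18.02
tool_pos: [0.5896, 0.0032, 0.0685]
tcp_rot: [[-0.997, 0.078, 0.004], [0.078, 0.997, -0.0], [-0.004, 0.0, -1.0]]
force: [-3.8, 0.6, 11.9]
opening: -0.0
gripper_force: 6.1
```

Request:
move_arm:
  linear:
    - [0,0,-0.01]
    - [0,0,-0.068]
    - [0.05,-0.02,-0.068]
    - [0.104,-0.039,-0.068]
    - [0.104,-0.039,-0.068]
    - [0.104,-0.039,-0.068]
    - [0.104,-0.039,-0.068]
  twist:
    - [0,0,0]
    - [0,0,-4]
    - [0,0,-11]
    - [0,0,-11]
    - [0,0,-11]
    - [0,0,-11]
    - [0,0,-11]
  claw: [1,1,0,-0.6,-0.6,-0.6,-0.6]

```text
t: 18.9
tool_pos: [0.4829, -0.0277, 0.1342]
tcp_rot: [[-0.994, -0.114, 0.003], [-0.114, 0.994, -0.001], [-0.003, -0.001, -1.0]]
force: [0.9, -0.4, 0.7]
opening: 0.0685
gripper_force: 0.0
```

```bash
python3 tab.py; f=$(ls -t pics/r*.png|head -1); python3 - $f <<'E'
import cv2,numpy as np,sys
from h import *
r=cv2.imread(sys.argv[1]);h=cv2.cvtColor(r,cv2.COLOR_BGR2HSV);w=((h[...,1]<40)&(h[...,2]>225)).astype(np.uint8)
n,l,st,ce=cv2.connectedComponentsWithStats(w);i=1+np.argmax(st[1:,4]);m=(l==i).astype(np.uint8)
c=max(cv2.findContours(m,0,2)[0],key=cv2.contourArea);print(cv2.approxPolyDP(c,5,True)[:,0].tolist())
C=cam("wrist");print("pull",[(d["conf"],d["point"],ray("wrist",d["point"],.013,C)[:2]) for d in robot.pinpoint("wrist","tray_pull")[:2]])
im=cv2.imread("pics/"+sys.argv[1].split("/")[-1].replace("r","w",1)); cv2.imwrite("pics/v.png",np.hstack([r,cv2.resize(im,(400,300))[:, :] if 0 else cv2.copyMakeBorder(cv2.resize(im,(400,300)),0,100,0,0,0)]))
E
```

```text
18.9 [ 0.4829 -0.0277  0.1342] [[-0.9935 -0.1138  0.0029]
 [-0.1138  0.9935 -0.0005]
 [-0.0028 -0.0008 -1.    ]] 0.06845884672962985
tab [  70  143   71   95 4772] [552.2128 -34.1633] ((552.2413940429688, -34.146549224853516), (33.01057815551758, 47.25288391113281), 4.763641834259033)
lid [(0.69, array([ 0.4567, -0.1587])), (0.57, array([ 0.5848, -0.032 ]))]
[[79, 143], [70, 155], [76, 226], [89, 237], [84, 226], [139, 222], [134, 151], [78, 155]]
pull [(0.75, [325.2, 285.3], array([ 0.51699868, -0.0199406 ]))]
```

The tab edges now show the label at about 184° against a target of about 186°, which is good. Next: tilt, descend and regrip the pull.

Request:
move_arm:
  linear:
    - [0,0,0]
    - [0,0,0]
    - [0,0,0]
  twist:
    - [0,-8,0]
    - [0,-15,0]
    - [0,-15,0]
  claw: [-0.6,-0.6,-0.6]

```text
t: 19.42
tool_pos: [0.4789, -0.027, 0.1321]
tcp_rot: [[-0.961, -0.113, 0.254], [-0.109, 0.994, 0.03], [-0.256, 0.001, -0.967]]
force: [1.4, -0.9, -0.4]
opening: 0.0687
gripper_force: 0.0
```

Request:
move_arm:
  linear:
    - [0.001,0.002,0.04]
    - [0.001,0.0038,0.08]
    - [0.001,0.0038,0.1]
    - [0.001,0.0038,0.112]
    - [0.001,0.0038,0.112]
    - [0.001,0.0038,0.112]
  twist:
    - [0,0,0]
    - [0,0,0]
    - [0,0,0]
    - [0,0,0]
    - [0,0,0]
    - [0,0,0]
  claw: [-0.6,-0.6,-0.6,-0.6,-0.6,-0.6]

```text
t: 20.18
tool_pos: [0.5092, -0.0207, 0.0256]
tcp_rot: [[-0.959, -0.114, 0.259], [-0.11, 0.994, 0.029], [-0.26, -0.001, -0.966]]
force: [-0.2, 0.5, 0.1]
opening: 0.0681
gripper_force: 0.0
```

Request:
move_arm:
  linear:
    - [0,0,0]
    - [0,0,0]
    - [0,0,0]
    - [0,0,0]
    - [0,0,0]
  twist:
    - [0,0,0]
    - [0,0,0]
    - [0,0,0]
    - [0,0,0]
    - [0,0,0]
  claw: [0.3,0.3,0.3,0.3,0.3]
  grip_force: 40

```text
t: 20.8
tool_pos: [0.5091, -0.021, 0.0263]
tcp_rot: [[-0.959, -0.113, 0.26], [-0.11, 0.994, 0.029], [-0.261, -0.001, -0.965]]
force: [-2.2, -1.2, 6.0]
opening: 0.0488
gripper_force: 40.5
```

```bash
cat > ts.py <<'E'
from h import *
np.set_printoptions(precision=4,suppress=True)
s=robot.read_state();print(s["t"],s["tool_pos"],s["tcp_rot"],s["force"],s["opening"])
for n in("top","side"):
  shot(n,n+"%d.png"%int(s["t"]*10))
  for q,z in (("tray_pull",.013),("tray",0),("bay_mouth",.013),("riser",0)):
    print(n,q,[(round(d["conf"],2),np.round(d["point"],1),ray(n,d["point"],z)[:2]) for d in robot.pinpoint(n,q)[:2]])
E
python3 ts.py
```

```text
20.8 [ 0.5091 -0.021   0.0263] [[-0.9591 -0.1132  0.2595]
 [-0.1096  0.9936  0.0285]
 [-0.2611 -0.0011 -0.9653]] [-2.171  -1.1721  6.048 ] 0.04881834114465229
top tray_pull [(0.89, array([314. , 220.6]), array([ 0.5219, -0.0166]))]
top tray [(0.9, array([314.4, 193.1]), array([ 0.5997, -0.0181])), (0.49, array([312.2, 162.2]), array([ 0.6865, -0.0125]))]
top bay_mouth [(0.74, array([314.9, 219. ]), array([ 0.5262, -0.0191]))]
top riser [(0.73, array([311.5, 160.5]), array([ 0.6913, -0.0106])), (0.69, array([321.8, 211.6]), array([ 0.5481, -0.0382]))]
side tray_pull [(0.27, array([405.4, 251.7]), array([ 0.6883, -0.0068]))]
side tray [(0.63, array([365.7, 258.6]), array([ 0.5981, -0.0097]))]
side bay_mouth [(0.86, array([403.2, 250.7]), array([ 0.6842, -0.0025])), (0.35, array([338.4, 258.2]), array([ 0.5348, -0.0225]))]
side riser [(0.59, array([401.9, 254.8]), array([ 0.6829, -0.    ]))]
```

Request:
move_arm:
  linear:
    - [-0.0048,-0.001,0.0013]
    - [-0.0097,-0.0015,0.0026]
    - [-0.0193,-0.0015,0.0052]
    - [-0.029,-0.0015,0.0078]
    - [-0.0386,-0.0015,0.0104]
    - [-0.0483,-0.0015,0.0131]
    - [-0.0579,-0.0015,0.0157]
    - [-0.0579,-0.0015,0.0157]
  twist:
    - [0,0,0]
    - [0,0,0]
    - [0,0,0]
    - [0,0,0]
    - [0,0,0]
    - [0,0,0]
    - [0,0,0]
    - [0,0,0]
  claw: [0.3,0.3,0.3,0.3,0.3,0.3,0.3,0.3]

```text
t: 22.3
tool_pos: [0.5683, -0.0153, 0.0263]
tcp_rot: [[-0.959, -0.114, 0.258], [-0.11, 0.993, 0.029], [-0.26, -0.0, -0.966]]
force: [-5.8, 0.3, 10.2]
opening: 0.0485
gripper_force: 43.2
```

```bash
python3 ts.py
python3 - <<'E'
import cv2,glob,os,numpy as np
g=lambda n:cv2.imread(max(glob.glob("pics/%s[0-9]*.png"%n),key=os.path.getmtime))
a=g("top")[110:240,250:430];b=g("side")[190:320,290:470]
cv2.imwrite("pics/c3.png",cv2.resize(np.hstack([a,b]),(800,289),interpolation=2))
E
```

```text
22.3 [ 0.5683 -0.0153  0.0263] [[-0.9594 -0.1142  0.2579]
 [-0.1104  0.9935  0.0292]
 [-0.2596 -0.0005 -0.9657]] [-5.7915  0.3478 10.213 ] 0.048509668488427
top tray_pull [(0.88, array([310.8, 198. ]), array([ 0.5841, -0.0082]))]
top tray [(0.64, array([309.7, 172.9]), array([ 0.6564, -0.0054]))]
top bay_mouth [(0.44, array([313. , 162.9]), array([ 0.6817, -0.0147]))]
top riser [(0.86, array([314.9, 162.7]), array([ 0.685, -0.02 ]))]
side tray_pull [(0.78, array([356.3, 254. ]), array([ 0.5764, -0.0088])), (0.7, array([390.2, 256.9]), array([ 0.6504, -0.0249]))]
side tray [(0.7, array([391.4, 255.6]), array([ 0.6583, -0.0017]))]
side bay_mouth []
side riser [(0.65, array([400.3, 257. ]), array([ 0.6775, -0.0085]))]
```

View pics/c3.png

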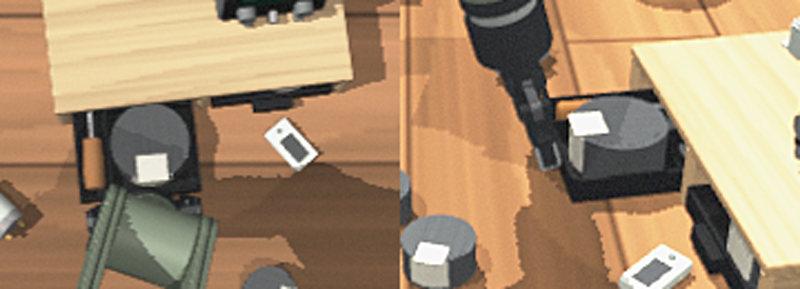

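The tray is about 50 mm into the bay with low force, and the label is square. I continue inwards.

Request:
move_arm:
  linear:
    - [-0.0048,0,0.0013]
    - [-0.0145,0,0.0039]
    - [-0.0241,0,0.0065]
    - [-0.0338,0,0.0091]
    - [-0.0435,0,0.0117]
    - [-0.0531,0,0.0143]
    - [-0.0628,0,0.0169]
    - [-0.0724,0,0.0195]
    - [-0.0821,0,0.0221]
    - [-0.0869,0,0.0234]
    - [-0.0869,0,0.0234]
  twist:
    - [0,0,0]
    - [0,0,0]
    - [0,0,0]
    - [0,0,0]
    - [0,0,0]
    - [0,0,0]
    - [0,0,0]
    - [0,0,0]
    - [0,0,0]
    - [0,0,0]
    - [0,0,0]
  claw: [0.3,0.3,0.3,0.3,0.3,0.3,0.3,0.3,0.3,0.3,0.3]

```text
t: 24.18
tool_pos: [0.6569, -0.0052, 0.0263]
tcp_rot: [[-0.96, -0.114, 0.256], [-0.11, 0.993, 0.029], [-0.258, -0.0, -0.966]]
force: [-8.3, -0.7, 10.8]
opening: 0.0484
gripper_force: 43.4
```

Now slow steps of 3 mm until the stop is felt.

Request:
move_arm:
  linear:
    - [-0.0029,0,0.0008]
    - [-0.0058,0,0.0016]
    - [-0.0087,0,0.0023]
    - [-0.0116,0,0.0031]
    - [-0.0116,0,0.0031]
  twist:
    - [0,0,0]
    - [0,0,0]
    - [0,0,0]
    - [0,0,0]
    - [0,0,0]
  claw: [0.3,0.3,0.3,0.3,0.3]

```text
t: 24.8
tool_pos: [0.6682, -0.0038, 0.0263]
tcp_rot: [[-0.96, -0.114, 0.255], [-0.11, 0.993, 0.029], [-0.257, -0.0, -0.967]]
force: [-10.2, -0.9, 13.0]
opening: 0.0483
gripper_force: 43.6
```

Request:
move_arm:
  linear:
    - [-0.0019,0,0.0005]
    - [-0.0039,0,0.001]
    - [-0.0058,0,0.0016]
    - [-0.0058,0,0.0016]
  twist:
    - [0,0,0]
    - [0,0,0]
    - [0,0,0]
    - [0,0,0]
  claw: [0.3,0.3,0.3,0.3]

```text
t: 25.3
tool_pos: [0.669, -0.0037, 0.0263]
tcp_rot: [[-0.963, -0.116, 0.243], [-0.112, 0.993, 0.029], [-0.245, 0.001, -0.97]]
force: [-30.4, -5.7, 32.7]
opening: 0.0482
gripper_force: 46.2
```

The force rose sharply at the expected depth, so this is the stop. I relax, release and back out.

Request:
move_arm:
  linear:
    - [0.0045,0,-0.0012]
    - [0.0045,0,-0.0012]
  twist:
    - [0,0,0]
    - [0,0,0]
  claw: [0.3,0.3]

```text
t: 25.55
tool_pos: [0.6688, -0.0038, 0.0263]
tcp_rot: [[-0.96, -0.114, 0.254], [-0.111, 0.993, 0.029], [-0.256, -0.0, -0.967]]
force: [-12.3, -1.5, 16.2]
opening: 0.0486
gripper_force: 43.9
```

Request:
move_arm:
  linear:
    - [0,0,0]
    - [0,0,0]
    - [0.008,0,-0.002]
    - [0.025,0,-0.01]
    - [0.06,0,-0.05]
    - [0.12,0,-0.12]
    - [0.12,0,-0.14]
    - [0.12,0,-0.14]
  twist:
    - [0,0,0]
    - [0,0,0]
    - [0,0,0]
    - [0,0,0]
    - [0,5,0]
    - [0,15,0]
    - [0,15,0]
    - [0,15,0]
  claw: [-0.6,-0.6,-0.6,-0.6,-0.6,-0.6,-0.6,-0.6]

```text
t: 26.55
tool_pos: [0.5204, -0.021, 0.1314]
tcp_rot: [[-0.994, -0.113, 0.006], [-0.113, 0.994, -0.001], [-0.006, -0.002, -1.0]]
force: [1.1, 0.5, -0.3]
opening: 0.0685
gripper_force: 0.0
```

```bash
python3 ts.py
python3 - <<'E'
from h import *
C=cam("wrist");im=shot("wrist","w9.png");
for q,z in (("tray_pull",.013),("tin_label",.028),("bay_mouth",.013)): print(q,[(round(d["conf"],2),np.round(d["point"]),ray("wrist",d["point"],z,C)[:2]) for d in robot.pinpoint("wrist",q)[:3]])
import glob,os
g=lambda n:cv2.imread(max(glob.glob("pics/%s[0-9]*.png"%n),key=os.path.getmtime))
a=cv2.resize(np.hstack([g("top")[110:240,250:430],g("side")[190:320,290:470]]),(800,289),interpolation=2)
b=cv2.resize(im[:,:,::-1],(400,300));cv2.imwrite("pics/final.png",np.vstack([a,np.hstack([b,0*b])]))
E
```

```text
26.55 [ 0.5204 -0.021   0.1314] [[-0.9935 -0.1133  0.006 ]
 [-0.1133  0.9936 -0.001 ]
 [-0.0059 -0.0017 -1.    ]] [ 1.1494  0.4761 -0.2903] 0.06850123807937152
top tray_pull [(0.95, array([309.7, 165.3]), array([ 0.675 , -0.0056]))]
top tray []
top bay_mouth []
top riser [(0.64, array([313.7, 160.4]), array([ 0.6915, -0.0167]))]
side tray_pull [(0.7, array([398.8, 249.5]), array([0.6751, 0.003 ]))]
side tray []
side bay_mouth []
side riser [(0.91, array([405. , 257.9]), array([ 0.6874, -0.0127]))]
tray_pull []
tin_label [(0.98, array([25., 99.]), array([ 0.45197909, -0.19388654]))]
bay_mouth []
```

View pics/final.png

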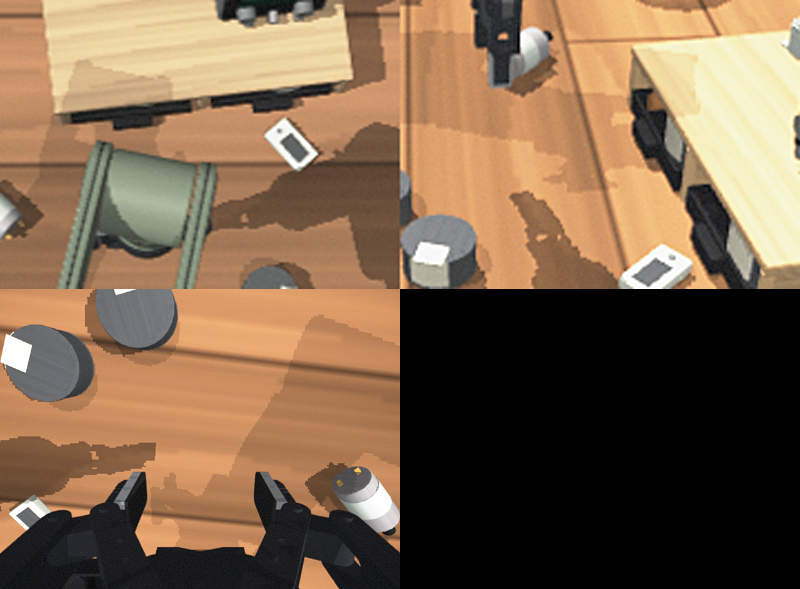

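The trays look alike and flush, and the label faces front. As a numeric check I compare how far each pull protrudes from the roof edge in the two bays.

Run:
```python
from h import *
np.set_printoptions(precision=1,suppress=True)
im=robot.get_image("top").astype(float).mean(2).astype(np.float32);C=cam("top");a=np.radians(6.4);O=np.array([.684,-.003])
xs=np.arange(-.045,.02,.0005)
def prof(y,z):
    w=[]
    for dx in xs:
        v=[proj("top",[O[0]+dx*np.cos(a)-(y+k)*np.sin(a),O[1]+dx*np.sin(a)+(y+k)*np.cos(a),z],C) for k in np.linspace(-.015,.015,13)]
        w.append(cv2.remap(im,np.float32([[p[0] for p in v]]),np.float32([[p[1] for p in v]]),1).mean())
    return np.array(w)
for y in (0,-.173):
    p=prof(y,.022);g=np.gradient(p);i=np.argmin(g[:90]);q=prof(y,.072);h=np.gradient(q);j=np.argmax(h)
    print(y,"pull front",xs[i]*1e3,"roof",xs[j]*1e3,p[::10])
```

```text
0 pull front -16.999999999999975 roof 1.500000000000043 [102.9 119.8 124.  128.1 130.3 131.1  44.2  45.3  42.   33.3  43.2  44.6
 144.8]
-0.173 pull front -15.999999999999973 roof 2.0000000000000435 [233.7 203.2 195.6 177.7 152.1 151.7  81.7  44.7  47.9  41.9  44.2  58.1
 186.5]
```

```bash
python3 -c "
from plant import robot
print(robot.job_done())"
```

```text
the job is handed in; nothing more can be done
None
```

The job is handed in. The tray is home in the left bay, its pull within about 0.5 mm of the neighbouring tray's. The tin's label was last measured about 2.5° off the riser's front, before the final push, and it still looked square once the tray was in.

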